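# Clamp the register block under the wing screw

### The arm

A 7-joint arm with a two-finger parallel gripper is mounted at the origin on the work surface; the furniture and walls round the work are solid. World frame = base frame: x ahead of the robot, y to its left, z up, the work surface at z = 0. Lengths are in mm, angles in rad, forces in N, time in s.
With the tool pointing down it reaches from about 425 to 875 mm from the base axis. Payload 8.4 kg.
Tool frame: the origin (TCP) lies at the very end of the fingers, on their centre line; the grasp point (between the pads) lies 19 mm behind it; z points along the fingers, y is the direction in which the jaws open and shut (so a half turn about z gives the same grasp; the last joint's range is limited). The gripper opens to 87 mm and grips with 3 to 60 N. Pads are 19 mm wide; open, the fingers measure 117 mm over their backs; the gripper's body (75 mm by 190 mm) begins 51 mm behind the grasp point.
Start: joints at [-1.233, 0.333, 0.04, 1.465, -0.013, 1.343, -0.059], TCP at [274.975, 588.942, 222.546] pointing down, gripper open.
Joint ranges: [-2.58, 2.58], [-0.38, 2.09], [-1.3, 1.39], [0.25, 2.4], [-1.5, 4.64], [0.08, 2.09], [-2.65, 2.65]. Speed limits (rad/s): [2.22, 2.22, 2.79, 2.79, 3.14, 3.14, 3.14].

### API

Orientations are given as a rotation vector (axis times angle).
In Python, from station import get_state, capture, finish_job, boxes_of, trace, landmark_of gives the robot as it stands. The module is installed in compiled form; this text tells all that it offers.
- The arm moves only by the tool move_arm, never from a script. Its argument "rows" is a list of rows, each a list of 3 entries, a list of its own where there are three numbers: the closure, from 0 (fully open) to 1 (shut), then the shift along the tool's x, y, z in cm, then the turn, a rotation vector about the tool's x, y, z in degrees. A call has 1 to 20 rows; each row is the pose to reach, as a shift and turn from the pose commanded when the call began, along the tool's axes at that moment; what a row does not reach only later rows make up. A row lasts 1/12 s, in which the tool goes at most 41.7 mm and 7.16 degrees, less where a joint would pass 70% of its speed; a pose out of reach is approached as far as the arm can. A call with a gripper value outside its range is refused whole. The fingers move at their own pace and stop on an object; "grip_force" is the grip in N (left out, the last holds). Time passes only in rows, so rows that repeat a pose let the fingers close. It gives the time, the measured TCP pose, the force and the opening at its end, in the units of the state.
- get_state(): the state, without advancing time (a new reading comes with each control period).
- capture(name): name is "scene" or "top" or "wrist"; returns a dict with "color" (420x560x3 uint8, red, green, blue), "K" (3x3 intrinsics, pixels), "cam_to_world" (4x4, takes a point from camera to world coordinates); the wrist camera has in their place "tool_from_camera" (4x4, takes a point from camera to tool coordinates, whose origin is the TCP and whose axes are the flange's). Camera axes: x right, y up, looking along -z (the intrinsics and any distortion apply to the point x, -y, -z); pixel columns grow to the right and rows downward; lengths in mm; the calibration is good to about 2 mm. The wrist camera is an equidistant fisheye: a pixel r from the principal point sees the ray r / f radians off the axis. A picture is of the moment at which its call begins: read the wrist's pose just before it. There is no depth.
- finish_job(): hands the job in, once; it reports no verdict.
Trained networks look in a picture, given as the dict that the camera call returned (one of the last four; its "shot" number tells which), for a name from the list of things; names that differ only in an ending like _2 or _b are one class to them, and where a whole thing is asked for, a point or a joint stands for the part that bears it (a point fixed in the world has none). Each returns a list of dicts, best first, with "confidence" (0 to 1); they miss things now and then, are a little off and sometimes report something else, mostly with a low value. They report only what shows in the picture. A call takes as long as a camera call. They do not tell look-alikes from the thing itself.
- boxes_of(picture, name): "position" ([column, row] in pixels, amid what is visible of it).
- trace(picture, name): "pixels" (420x560 bool, what is visible of it) and "position" ([column, row] in pixels, amid what is visible of it).
- landmark_of(picture, name): "position" ([column, row] in pixels: a listed point, or the origin of a listed thing).
The state is a dict: "time_s": time; "q": joint angles; "dq": joint speeds; "tau": joint torques, N m; "position": TCP position; "tool_rot": TCP orientation; "wrist_force": force on the tool from outside, world axes, zero at the start; "moment": the same for the moment, N m; "width": finger opening in mm.
Only numpy, scipy, OpenCV 4.12 (cv2) and the standard library are available. Lean on these libraries where they do the work, as an engineer would, in place of code of your own. Each camera call takes 0.05 s, during which the arm holds its last target.

### The job

Push the timber register block all the way along the channel of the small bench clamp until its end stands against the upright plate at the back. Then turn the winged knob clockwise until the foot below it grips the block firmly, without over-tightening it and crushing the timber, and let go without knocking the back plate. Leave the things round the clamp where they are.

Things in the scene. Friction and masses are not known exactly. Their poses are not given: they have to be found in the camera images.
- clamp: Small grey steel bench clamp, bolted down. Origin on the table right below the knob's axis; z up, x along the channel towards the back plate. The channel, open at the -x end, with the table as its floor, is 47 mm wide between two cheeks (12 mm thick, 42 mm high, x = -28 to +34 mm); low flanges with screw heads (10 mm high) reach to y = +-59 mm.
- bridge: Bar over the cheeks, fixed to the clamp (same origin and axes): x -17 to +17 mm, y -35 to +35 mm, z 42 to 50 mm, with a 17 mm round boss to z = 55 mm. The screw's round foot (28 mm) hangs below it over the block. The foot's height differs by up to 2 mm either way from clamp to clamp and is not measured: 1.3 to 6.5 mm of air to the block before the turn.
- backplate: Thin upright aluminium plate across the far end of the channel (same origin and axes as the clamp): near face at x = +34 mm, 4 mm thick, y -50 to +50 mm, top at z = 96 mm. The block's end goes against it. It stands 6 mm outside the circle of the wing tips; the robot must not press on it (10 N at most): beside it open the fingers only 20 mm or so wider than the wing.
- wing_centre (a point): Point on the axis of the black winged knob, at mid-height of its wings, 73 mm above the table; z up. The wings lie along its x axis: 56 mm long in all, 9 mm thick (y), z = 60 to 86 mm (80 mm in the middle). They start roughly along the channel. The knob turns in place, clockwise from above to lower the foot; 0.4 to 1.45 rad of turn are needed, 2.1 rad are there.
- screw (a point): Fixed point on the screw's axis at the bridge's top, z = 50 mm, axes as the clamp. Foot goes down 6 mm per rad. Turning takes 0.4 N m while the foot is free (less is read at rest: compare readings after small equal steps); after touch each 0.1 rad adds 13 N and 0.08 N m. Firm: 0.24 N m over the free level (40 N, 0.3 rad past touch). Loose under +0.15 (25 N), too tight over +0.33 (55 N), crushed at 75 N.
- block_centre (a point): Centre, 15 mm above the table, of the loose timber register block: 75 mm long (its y axis, along the channel), 42 mm wide, 30 mm high, about 0.07 kg. It starts with its far end in the channel, 25 to 45 mm short of the back plate; home, this point is at x = -3.5 mm in the clamp's frame and about 40 mm of the block still stand out before the knob's axis.
- ink_pot: Small ink pot, 58 mm across, 64 mm high, standing beside the clamp; origin under its centre. Leave it.
- tape_roll: Roll of masking tape lying flat, 92 mm across, 24 mm high, behind and beside the clamp; origin under its centre. Leave it.
- marker: Marker pen lying on the table, 141 mm long, 18 mm thick, beside the clamp; origin under its middle. Leave it.
There are look-alikes about, which are no part of the job. What is shaped like the part that bears block_centre but pink is not meant.

How it is judged:
By the outcome, as a careful person would: the job done as asked, in the order asked, and still so for the second after the job is handed in, with the robot touching nothing.
It also fails if it takes over 70 s, if anything falls off the work surface, if the arm or the gripper's body presses on something with over 40 N, if the wrist force passes 120 N, or if a joint passes its speed limit or range.

## Working session

There is one attempt and no reset: what is moved stays moved. The work goes in short steps, Python scripts to look and compute and a tool call to move; the robot and the scene stay as the last step left them, time stands still between calls to the robot, and variables do not carry over. Pictures are saved under pics/ and viewed, and the job is handed in when it is done.

Besides the shell and the picture viewer there is one more tool, called after ">>>" as name(argument=value, ...), one argument or row to a line, values as JSON. move_arm: Moves the arm, as the interface text tells. Its arguments: {"type":"object","properties":{"rows":{"type":"array","items":{"type":"array"}},"grip_force":{"type":"number"}},"required":["rows"]}

```bash
mkdir -p pics
cat > h.py <<'E'
import numpy as np, cv2
from station import *
from scipy.spatial.transform import Rotation as R
def save(c,n): cv2.imwrite(f'pics/{n}.png',cv2.cvtColor(c['color'],cv2.COLOR_RGB2BGR))
def ray(c,px):
    K=np.array(c['K']);x=(px[0]-K[0,2])/K[0,0];y=(px[1]-K[1,2])/K[1,1]
    d=np.array([x,-y,-1.]);T=np.array(c['cam_to_world']);return T[:3,3],T[:3,:3]@d
def atz(c,px,z):
    o,d=ray(c,px);return o+d*(z-o[2])/d[2]
def proj(c,P):
    T=np.linalg.inv(np.array(c['cam_to_world']));p=T[:3,:3]@np.array(P,float)+T[:3,3];K=np.array(c['K'])
    return np.array([K[0,0]*p[0]/-p[2]+K[0,2],K[1,1]*p[1]*-1/-p[2]+K[1,2]])
E
python3 - <<'E'
from h import *
print(get_state())
for n in ['scene','top']:
    c=capture(n);save(c,n+'0')
    print(n,c.keys(),np.round(c['K'],1).tolist(),np.round(c['cam_to_world'],3).tolist())
    for nm,z in [('clamp',0),('wing_centre',73),('screw',50),('block_centre',15),('ink_pot',0),('tape_roll',0),('marker',0)]:
        for r in landmark_of(c,nm)[:3]: print(nm,np.round(r['position'],1),round(r['confidence'],2),np.round(atz(c,r['position'],z),1))
E
```

```text
{'time_s': 0.0, 'q': array([-1.23315948,  0.33389952,  0.0398602 ,  1.46624901, -0.01340202,
        1.34329853, -0.05848169]), 'dq': array([-1.68543354e-03, -6.79821942e-04,  3.28659230e-04, -2.60275450e-05,
       -1.34090290e-03,  2.50374347e-05, -2.23423374e-05]), 'tau': array([-7.78188660e-04, -6.56370664e+01,  1.33476935e+00, -4.03792405e+01,
       -5.98412077e-02,  4.50071879e-02,  1.74730171e-04]), 'position': array([274.8225502 , 588.5368695 , 221.67733631]), 'tool_rot': array([-6.80664482e-01, -3.06671762e+00,  2.46536524e-03]), 'wrist_force': array([ 0.77820858, -0.50458811,  0.72081057]), 'moment': array([0.01581395, 0.02490362, 0.03067601]), 'width': 87.17709949727883}
scene dict_keys(['color', 'K', 'cam_to_world', 'shot']) [[523.7, 0.0, 281.0], [0.0, 523.7, 210.4], [0.0, 0.0, 1.0]] [[0.816, 0.351, -0.459, 192.8], [-0.577, 0.463, -0.673, -267.522], [-0.023, 0.814, 0.58, 548.166], [0.0, 0.0, 0.0, 1.0]]
clamp [300.4 253.7] 0.61 [581.5 250.7   0. ]
wing_centre [298.9 221.6] 0.65 [573.1 243.   73. ]
screw [296.9 235.5] 0.98 [567.7 241.   50. ]
block_centre [290.2 259.6] 0.95 [549.8 234.7  15. ]
block_centre [312.6 177.6] 0.91 [725.  402.3  15. ]
ink_pot [225.5 253.2] 0.8 [485.  324.5   0. ]
tape_roll [250.2 211.6] 0.58 [579.6 398.3   0. ]
marker [365.  280.5] 0.92 [622.  142.3   0. ]
top dict_keys(['color', 'K', 'cam_to_world', 'shot']) [[430.0, 0.0, 280.1], [0.0, 430.0, 210.3], [0.0, 0.0, 1.0]] [[-0.024, 0.987, -0.16, 466.999], [-1.0, -0.022, 0.01, 307.871], [0.006, 0.16, 0.987, 913.614], [0.0, 0.0, 0.0, 1.0]]
clamp [305.3 227.6] 0.81 [576.  245.8   0. ]
wing_centre [308.4 222.7] 0.44 [576.9 244.3  73. ]
screw [306.8 223.3] 0.72 [578.8 245.8  50. ]
block_centre [312.8 241.9] 0.93 [543.8 232.1  15. ]
ink_pot [265.6 266. ] 0.59 [496.5 332.1   0. ]
tape_roll [229.8 226.4] 0.61 [582.3 407.1   0. ]
marker [349.  210.3] 0.87 [611.4 150.4   0. ]
```

View pics/scene0.png

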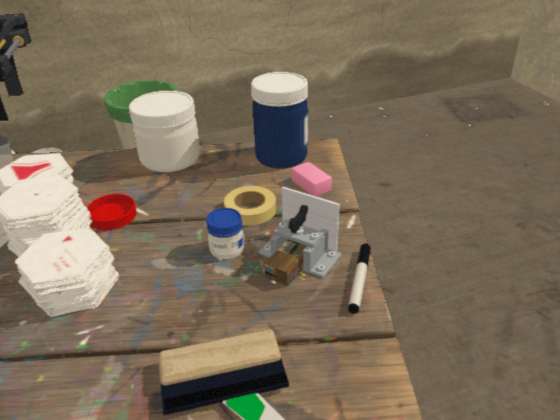

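View pics/top0.png

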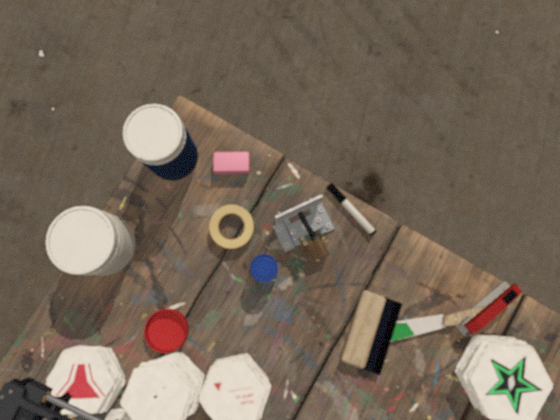

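Run:
```python
from h import *
c=capture('top')
s=capture('scene')
def crop(c,x0,y0,w,h,k,n):
    im=cv2.cvtColor(c['color'],cv2.COLOR_RGB2BGR)[y0:y0+h,x0:x0+w]
    cv2.imwrite(f'pics/{n}.png',cv2.resize(im,None,fx=k,fy=k,interpolation=cv2.INTER_CUBIC))
crop(c,255,170,100,100,6,'topc'); crop(s,240,170,130,130,4.6,'scenec')
w=capture('wrist');save(w,'w0');print({k:np.round(w[k],3).tolist() for k in w if k not in('color',)})
```

```text
{'K': [[325.192, 0.0, 280.142], [0.0, 325.192, 211.725], [0.0, 0.0, 1.0]], 'tool_from_camera': [[0.0, 0.956, 0.293, 80.146], [1.0, 0.0, -0.0, 0.287], [-0.0, 0.293, -0.956, -161.947], [0.0, 0.0, 0.0, 1.0]], 'shot': 5}
```

View pics/topc.png

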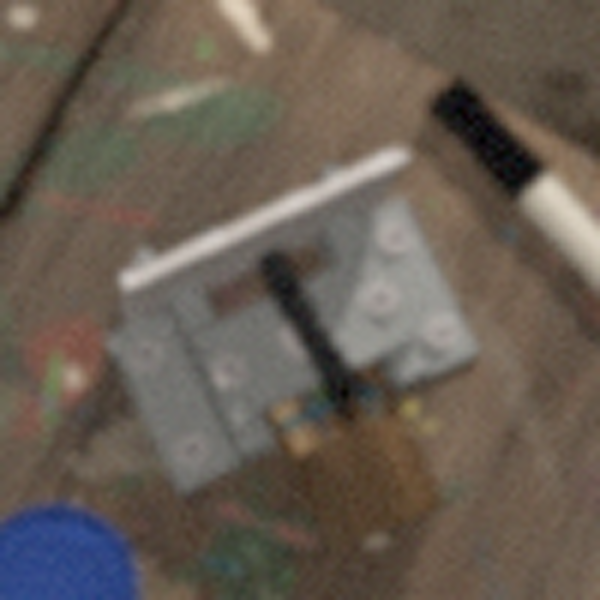

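View pics/scenec.png

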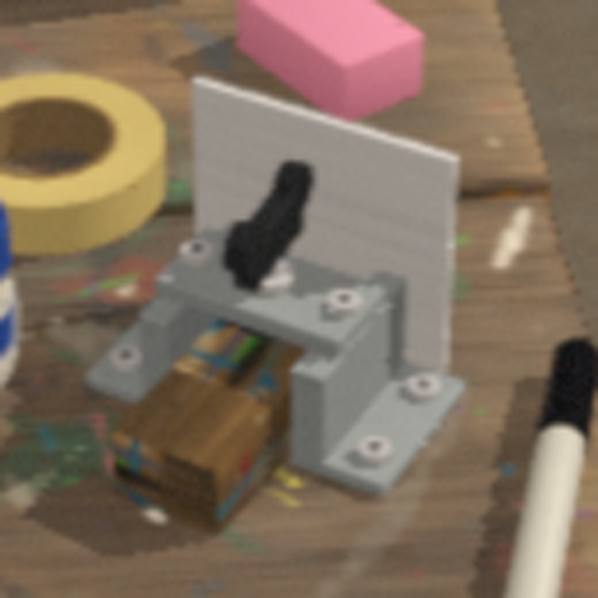

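View pics/w0.png

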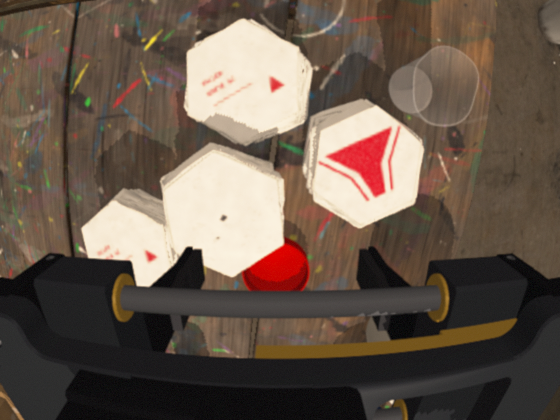

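```bash
cat > fit.py <<'E'
from h import *
from scipy.optimize import least_squares
c=capture('top');s=capture('scene')
t=lambda x,y:(255+x/6,170+y/6)
sc=lambda x,y:(240+x/4.6,170+y/4.6)
# plate top corners: left in top image = +y
obs=[(c,(36,50,96),t(122,280)),(c,(36,-50,96),t(408,155)),(c,(0,0,50+23),t(308,325)),
(s,(34,50,96),sc(195,82)),(s,(34,-50,96),sc(457,158)),(s,(-17,35,50),sc(160,277)),(s,(-17,-35,50),sc(333,343)),(s,(-28,-35.5,42),sc(293,368)),(s,(-28,-35.5,0),sc(297,468)),(c,(-28,59,5),t(185,492)),(c,(-28,-59,5),t(475,355)),(s,(-28,-59,6),sc(377,490))]
def res(p):
    x,y,a=p;o=[]
    for cam,P,px in obs:
        w=np.array([x+np.cos(a)*P[0]-np.sin(a)*P[1],y+np.sin(a)*P[0]+np.cos(a)*P[1],P[2]])
        o+=list(proj(cam,w)-np.array(px))
    return np.array(o)
r=least_squares(res,[577,246,.4],loss='soft_l1');print(r.x);print(res(r.x).reshape(-1,2).round(1).tolist())
# wing line
a=atz(c,t(275,262),80);b=atz(c,t(340,395),80);print('wing',a,b,np.arctan2(*(a-b)[[1,0]]))
ca=r.x[2]
for cam in(c,s):
    tr=landmark_of(cam,'block_centre')[0];P=atz(cam,tr['position'],15)
    print('block in clamp',(R.from_euler('z',-ca).as_matrix()@(P-[r.x[0],r.x[1],0])).round(1))
for n in ['ink_pot','tape_roll','marker']:
    for cam in(c,s):
        P=atz(cam,landmark_of(cam,n)[0]['position'],0);print(n,(R.from_euler('z',-ca).as_matrix()@(P-[r.x[0],r.x[1],0])).round(1))
E
python3 fit.py
```

```text
[5.74650285e+02 2.48713530e+02 3.91541891e-01]
[[0.2, -0.9], [-0.2, -0.6], [-0.1, -0.3], [-1.1, -0.6], [-1.7, 1.2], [-2.1, -0.1], [-0.6, 0.1], [4.7, 2.9], [3.6, 2.1], [-1.8, -0.7], [0.6, -0.3], [-0.2, -0.2]]
wing [594.19675735 259.05464903  80.        ] [550.09345678 239.33848308  80.        ] 0.42039394262693264
block in clamp [-42.2 112.   15. ]
block in clamp [-35.3  -6.1  15. ]
ink_pot [-47.  111.6   0. ]
ink_pot [-53.6 106.2   0. ]
tape_roll [ 65.4 139.1   0. ]
tape_roll [ 65.3 138.1   0. ]
marker [  -9.5 -103.3    0. ]
marker [   3.6 -116.3    0. ]
```

>>> move_arm(
  rows=[
    [0.5,[-11,-3,0],[0,0,-12]],
    [1,[-22,-7,0],[0,0,-24]],
    [1,[-34,-10,0],[0,0,-36]],
    [1,[-45.6,-13.8,0],[0,0,-47.5]],
    [1,[-45.6,-13.8,0],[0,0,-47.5]],
    [1,[-45.6,-13.8,0],[0,0,-47.5]],
    [1,[-45.6,-13.8,0],[0,0,-47.5]],
    [1,[-45.6,-13.8,0],[0,0,-47.5]],
    [1,[-45.6,-13.8,0],[0,0,-47.5]],
    [1,[-45.6,-13.8,0],[0,0,-47.5]],
    [1,[-45.6,-13.8,0],[0,0,-47.5]],
    [1,[-45.6,-13.8,0],[0,0,-47.5]],
    [1,[-45.6,-13.8,0],[0,0,-47.5]],
    [1,[-45.6,-13.8,0],[0,0,-47.5]],
    [1,[-45.6,-13.8,0],[0,0,-47.5]],
    [1,[-45.6,-13.8,0],[0,0,-47.5]],
  ],
)

```text
time_s: 2.78
position: [628.8, 272.7, 222.5]
tool_rot: [0.616, -3.08, -0.001]
wrist_force: [-1.2, 0.5, 0.2]
width: 0.7
```

```bash
cat >> h.py <<'E'
def wray(w,px,st):
    K=np.array(w['K']);u=(px[0]-K[0,2])/K[0,0];v=(px[1]-K[1,2])/K[1,1];r=np.hypot(u,v)
    d=np.array([np.sin(r)*u/r,-np.sin(r)*v/r,-np.cos(r)]) if r>1e-9 else np.array([0,0,-1.])
    T=np.array(w['tool_from_camera']);Rt=R.from_rotvec(st['tool_rot']).as_matrix()
    return Rt@T[:3,3]+st['position'],Rt@T[:3,:3]@d
def watz(w,px,z,st):
    o,d=wray(w,px,st);return o+d*(z-o[2])/d[2]
def wproj(w,P,st):
    T=np.array(w['tool_from_camera']);Rt=R.from_rotvec(st['tool_rot']).as_matrix()
    p=Rt.T@(np.array(P,float)-st['position']);p=T[:3,:3].T@(p-T[:3,3]);K=np.array(w['K'])
    a=np.arctan2(np.hypot(p[0],p[1]),-p[2]);f=a/np.hypot(p[0],p[1])
    return np.array([K[0,0]*p[0]*f+K[0,2],-K[1,1]*p[1]*f+K[1,2]])
E
python3 - <<'E'
from h import *
st=get_state();w=capture('wrist');save(w,'w1')
print(st)
for nm,z in [('clamp',0),('wing_centre',73),('screw',50),('block_centre',15),('ink_pot',0),('tape_roll',0),('marker',0)]:
    for r in landmark_of(w,nm)[:3]: print(nm,np.round(r['position'],1),round(r['confidence'],2),np.round(watz(w,r['position'],z,st),1))
E
```

```text
{'time_s': 2.7833, 'q': array([-0.58907969,  0.40722988,  0.16046664,  1.37214364, -0.06564918,
        1.36745682,  1.53698957]), 'dq': array([-0.00664015, -0.00468466, -0.00113273,  0.00061917,  0.00302817,
        0.00042854,  0.00132344]), 'tau': array([ 1.32010750e+00, -7.00538278e+01,  4.35035616e+00, -4.04917967e+01,
        1.40364734e-01,  7.24325725e-02, -3.24004077e-04]), 'position': array([628.77838113, 272.7178087 , 222.54460663]), 'tool_rot': array([ 6.15517023e-01, -3.08033804e+00, -1.42818116e-03]), 'wrist_force': array([-1.18219184,  0.53252117,  0.16941893]), 'moment': array([0.07044076, 0.03966839, 0.01256989]), 'width': 0.7163954881449575}
clamp [281.4 133.7] 0.67 [574.5 251.8   0. ]
wing_centre [283.5 136.7] 0.84 [572.7 252.8  73. ]
screw [277.2 138.9] 0.9 [578.6 248.6  50. ]
block_centre [279.2 102.3] 0.81 [541.8 235.4  15. ]
ink_pot [372.4 100.5] 0.83 [493.3 335.5   0. ]
tape_roll [390.2 189. ] 0.92 [582.5 403.8   0. ]
marker [187.9 133.7] 0.68 [615.4 147.    0. ]
```

View pics/w1.png

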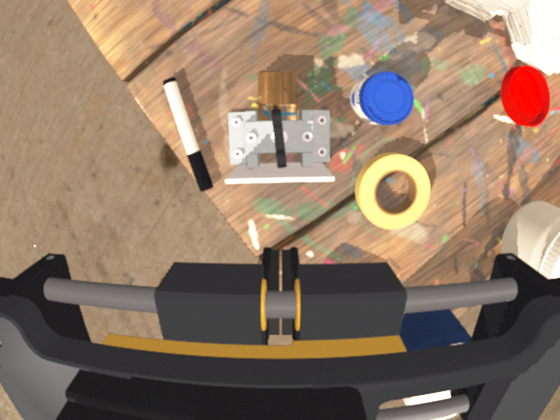

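Run:
```python
from h import *
w=capture('wrist');im=cv2.cvtColor(w['color'],cv2.COLOR_RGB2BGR)[60:195,215:345]
cv2.imwrite('pics/w1c.png',cv2.resize(im,None,fx=4.4,fy=4.4,interpolation=cv2.INTER_CUBIC))
```

```text
(no output)
```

View pics/w1c.png

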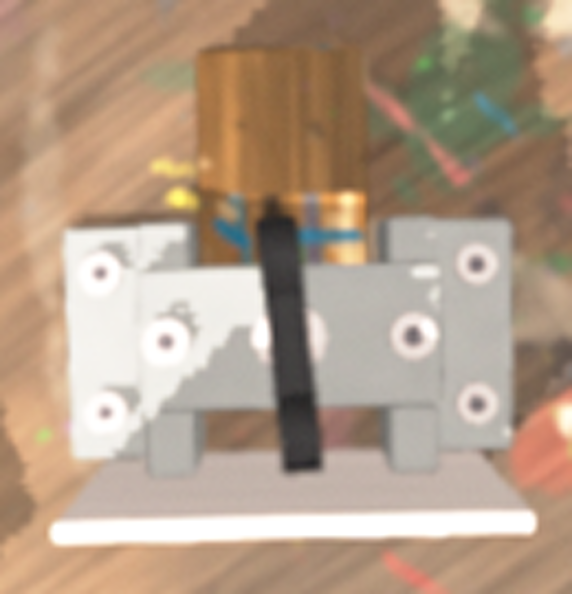

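```bash
cat > fit2.py <<'E'
from h import *
from scipy.optimize import least_squares
st=get_state();w=capture('wrist')
m=lambda x,y:np.array((215+x/4.4,60+y/4.4))
obs=[((-17,-35,50),m(140,268)),((-17,35,50),m(438,265)),((17,-35,50),m(140,408)),((17,35,50),m(438,407)),((36,-50,96),m(52,533)),((36,50,96),m(534,521)),((-28,-59,10),m(66,230)),((-28,59,10),m(512,220)),((-28,35.5,42),m(435,218)),((-28,-35.5,42),m(136,225))]
def tw(p,P):
    x,y,a=p;return np.array([x+np.cos(a)*P[0]-np.sin(a)*P[1],y+np.sin(a)*P[0]+np.cos(a)*P[1],P[2]])
def res(p): return np.concatenate([wproj(w,tw(p,P),st)-px for P,px in obs])
r=least_squares(res,[577,246,.4],loss='soft_l1');print(r.x);print(res(r.x).reshape(-1,2).round(1).tolist())
inv=lambda P:(R.from_euler('z',-r.x[2]).as_matrix()@(P-[r.x[0],r.x[1],0])).round(1)
for p in [(197,50),(363,50)]: print('blockend',inv(watz(w,m(*p),30,st)))
for p in [(275,215),(302,470)]: print('wing',inv(watz(w,m(*p),85,st)))
T=tw(r.x,(-100,0,0));print(T)
E
python3 fit2.py
```

```text
[5.75998614e+02 2.49332266e+02 4.12065556e-01]
[[-0.8, 0.2], [0.1, -0.4], [0.3, 1.1], [0.3, 0.1], [-0.1, -0.0], [-0.1, 0.6], [-1.5, -0.4], [0.4, -0.1], [0.4, -0.3], [0.1, -0.5]]
blockend [-70.8 -20.9  30. ]
blockend [-69.9  19.4  30. ]
wing [-28.   -2.4  85. ]
wing [25.9  2.2 85. ]
[484.36906206 209.2819817    0.        ]
```

>>> move_arm(
  rows=[
    [1,[4,0,0],[0,-4,0]],
    [1,[8,-0.1,0],[0,-8,0]],
    [1,[12,-0.2,1],[0,-12,0]],
    [1,[15.8,-0.3,3],[0,-15,0]],
    [1,[15.8,-0.3,7],[0,-15,0]],
    [1,[15.8,-0.3,11],[0,-15,0]],
    [1,[15.8,-0.3,15],[0,-15,0]],
    [1,[15.8,-0.3,18],[0,-15,0]],
    [1,[15.8,-0.3,20],[0,-15,0]],
    [1,[15.8,-0.3,20.8],[0,-15,0]],
    [1,[15.8,-0.3,20.8],[0,-15,0]],
    [1,[15.8,-0.3,20.8],[0,-15,0]],
    [1,[15.8,-0.3,20.8],[0,-15,0]],
  ],
)

```text
time_s: 4.37
position: [486.1, 208.5, 16.3]
tool_rot: [-0.561, 2.826, 0.075]
wrist_force: [-0.1, 0.5, 0.1]
width: 0.3
```

```bash
cat >> h.py <<'E'
CL=np.array([576.0,249.3]);CA=0.412
def cf(P): return np.round(R.from_euler('z',-CA).as_matrix()@(np.array(P)-[CL[0],CL[1],0]),1)
def rep():
    st=get_state();Rm=R.from_rotvec(st['tool_rot']).as_matrix()
    print('t',st['time_s'],'clampframe',cf(st['position']),'F',np.round(R.from_euler('z',-CA).as_matrix()@st['wrist_force'],2),'M',np.round(st['moment'],3),'w',round(st['width'],1),'q',np.round(st['q'],2))
    print('tool axes in clamp',np.round(R.from_euler('z',-CA).as_matrix()@Rm,3).tolist())
    return st
E
python3 - <<'E'
from h import *
rep(); w=capture('wrist');save(w,'w2')
for n in('scene',):
  c=capture(n);im=cv2.cvtColor(c['color'],cv2.COLOR_RGB2BGR)[130:330,180:420];cv2.imwrite('pics/s2.png',cv2.resize(im,None,fx=3,fy=3))
E
```

```text
t 4.3667 clampframe [-98.7  -1.4  16.3] F [0.11 0.55 0.06] M [-0.031  0.38  -0.058] w 0.3 q [-0.63  0.15  0.13  2.21  0.02  0.53  1.44]
tool axes in clamp [[-0.965, 0.02, 0.261], [0.019, 1.0, -0.005], [-0.261, 0.0, -0.965]]
```

View pics/s2.png

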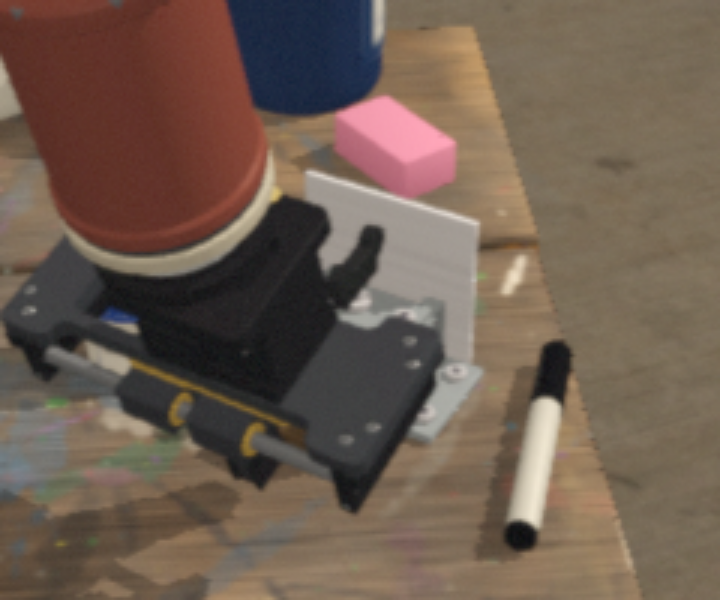

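>>> move_arm(
  rows=[
    [1,[-0.97,0.1,0.26],[0,0,0]],
    [1,[-1.45,0.12,0.39],[0,0,0]],
    [1,[-1.93,0.14,0.52],[0,0,0]],
    [1,[-2.41,0.15,0.65],[0,0,0]],
    [1,[-2.9,0.16,0.78],[0,0,0]],
    [1,[-3.38,0.17,0.91],[0,0,0]],
    [1,[-3.67,0.18,0.99],[0,0,0]],
    [1,[-3.86,0.18,1.04],[0,0,0]],
    [1,[-3.86,0.18,1.04],[0,0,0]],
    [1,[-3.86,0.18,1.04],[0,0,0]],
  ],
)

```text
time_s: 5.3
position: [521.2, 224.7, 14.4]
tool_rot: [-0.562, 2.829, 0.074]
wrist_force: [-0.6, -0.4, 0.0]
width: 0.5
```

Run:
```python
from h import *
rep(); 
c=capture('top');im=cv2.cvtColor(c['color'],cv2.COLOR_RGB2BGR)[150:290,235:375];cv2.imwrite('pics/t3.png',cv2.resize(im,None,fx=4,fy=4))
w=capture('wrist');save(w,'w3')
```

```text
t 5.3 clampframe [-60.   -0.6  14.4] F [-0.75 -0.16  0.03] M [-0.052  0.252 -0.013] w 0.5 q [-0.62  0.22  0.13  2.12 -0.    0.54  1.46]
tool axes in clamp [[-0.966, 0.02, 0.259], [0.019, 1.0, -0.005], [-0.259, -0.0, -0.966]]
```

View pics/w3.png

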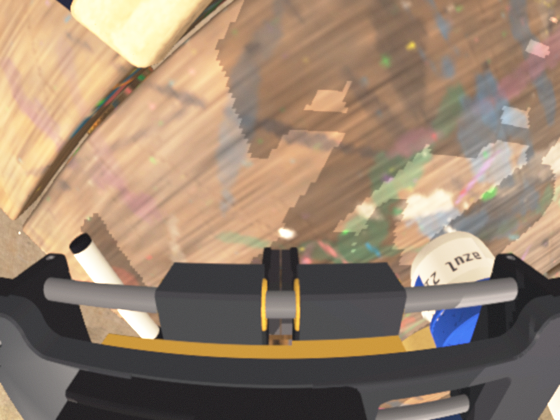

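View pics/t3.png

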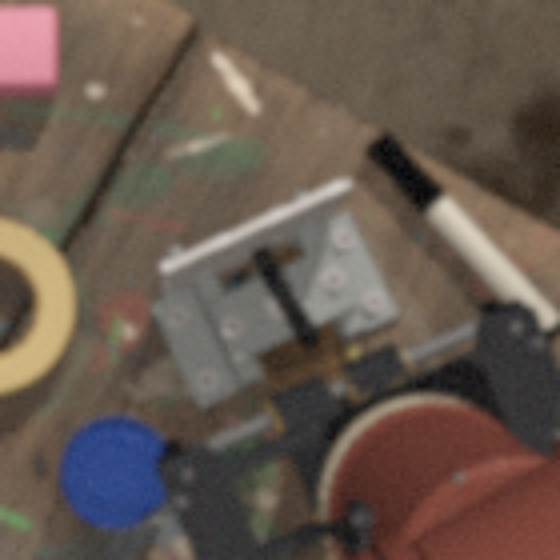

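>>> move_arm(
  rows=[
    [1,[-0.2,0,0.05],[0,0,0]],
    [1,[-0.4,0,0.1],[0,0,0]],
    [1,[-0.6,0.01,0.15],[0,0,0]],
    [1,[-0.6,0.01,0.15],[0,0,0]],
  ],
)

```text
time_s: 5.73
position: [527.3, 227.4, 14.7]
tool_rot: [-0.562, 2.828, 0.074]
wrist_force: [0.1, -0.5, -1.0]
width: 0.5
```

>>> move_arm(
  rows=[
    [1,[-0.1,0,0.03],[0,0,0]],
    [1,[-0.1,0,0.03],[0,0,0]],
  ],
)

```text
time_s: 5.9
position: [527.8, 227.6, 14.5]
tool_rot: [-0.562, 2.829, 0.074]
wrist_force: [-0.8, -0.4, 0.5]
width: 0.5
```

>>> move_arm(
  rows=[
    [1,[-0.1,0,0.03],[0,0,0]],
    [1,[-0.1,0,0.03],[0,0,0]],
  ],
)

```text
time_s: 6.07
position: [528.2, 227.7, 14.3]
tool_rot: [-0.562, 2.83, 0.073]
wrist_force: [-3.7, -2.3, 4.3]
width: 0.2
```

```bash
python3 -c "
from h import *
rep()"
```

```text
t 6.0667 clampframe [-52.5  -0.6  14.3] F [-4.26 -0.61  4.3 ] M [-0.39   1.06  -0.016] w 0.2 q [-0.62  0.24  0.13  2.1  -0.    0.55  1.47]
tool axes in clamp [[-0.966, 0.02, 0.257], [0.019, 1.0, -0.005], [-0.257, -0.0, -0.966]]
```

Run:
```python
from h import *
c=capture('top');im=cv2.cvtColor(c['color'],cv2.COLOR_RGB2BGR)[180:260,265:345];cv2.imwrite('pics/t4.png',cv2.resize(im,None,fx=7,fy=7,interpolation=cv2.INTER_CUBIC))
c=capture('scene');im=cv2.cvtColor(c['color'],cv2.COLOR_RGB2BGR)[160:310,190:390];cv2.imwrite('pics/s4.png',cv2.resize(im,None,fx=4,fy=4,interpolation=cv2.INTER_CUBIC))
```

```text
(no output)
```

View pics/t4.png

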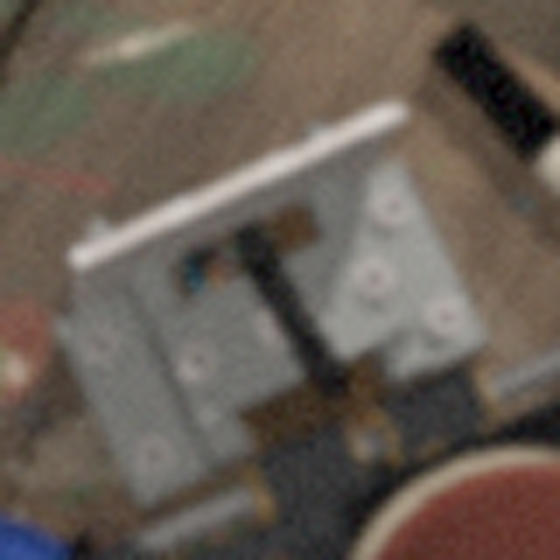

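View pics/s4.png

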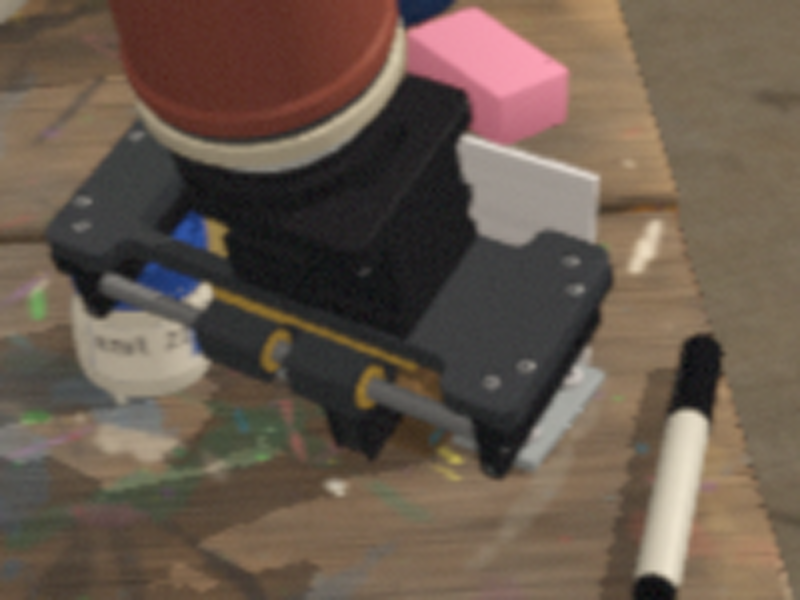

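Run:
```python
from h import *
c=capture('top')
im=cv2.resize(cv2.cvtColor(c['color'],cv2.COLOR_RGB2BGR)[180:260,265:345],None,fx=7,fy=7,interpolation=cv2.INTER_CUBIC)
Rz=R.from_euler('z',CA).as_matrix()
def dr(P,col):
    p=proj(c,Rz@np.array(P,float)+[*CL,0]);q=((p-[265,180]+.5)*7).astype(int);cv2.circle(im,tuple(map(int,q)),3,col,-1);return q
for y in(-21,21):
    for x,col in((34,(0,255,0)),(30,(0,255,255)),(26,(0,0,255))): print(x,y,dr((x,y,30),col))
for y in (-50,50): dr((36,y,96),(255,0,255))
for y in(-35,35): dr((17,y,50),(255,255,0))
cv2.imwrite('pics/t4o.png',im)
```

```text
34 -21 [294 192]
30 -21 [300 204]
26 -21 [306 216]
34 21 [167 251]
30 21 [172 263]
26 21 [178 275]
```

View pics/t4o.png

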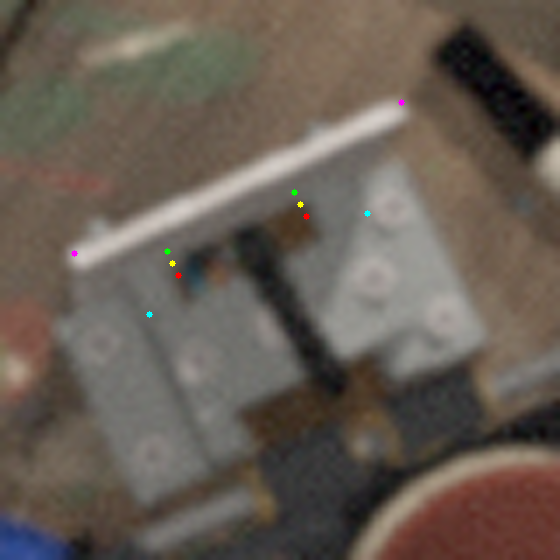

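>>> move_arm(
  rows=[
    [1,[0,0,0],[0,0,0]],
    [1,[0,0,0],[0,0,0]],
    [1,[0,0,0],[0,0,0]],
  ],
)

```text
time_s: 6.47
position: [528.2, 227.7, 14.3]
tool_rot: [-0.562, 2.83, 0.074]
wrist_force: [-4.5, -2.2, 3.9]
width: 0.4
```

```bash
python3 -c "
from h import *
rep()"
```

```text
t 6.4667 clampframe [-52.5  -0.6  14.3] F [-5.02 -0.16  3.94] M [-0.383  1.13  -0.003] w 0.4 q [-0.62  0.24  0.13  2.1  -0.    0.55  1.47]
tool axes in clamp [[-0.966, 0.02, 0.258], [0.019, 1.0, -0.005], [-0.258, -0.0, -0.966]]
```

>>> move_arm(
  rows=[
    [1,[-0.1,0,0],[0,0,0]],
    [1,[-0.1,0,0],[0,0,0]],
    [1,[-0.1,0,0],[0,0,0]],
  ],
)

```text
time_s: 6.72
position: [528.3, 227.8, 14.3]
tool_rot: [-0.562, 2.831, 0.073]
wrist_force: [-8.4, -3.1, 6.9]
width: 0.5
```

```bash
python3 -c "
from h import *
rep()"
```

```text
t 6.7167 clampframe [-52.3  -0.6  14.3] F [-8.97  0.5   6.93] M [-0.653  1.682  0.028] w 0.5 q [-0.62  0.24  0.13  2.1  -0.01  0.55  1.47]
tool axes in clamp [[-0.966, 0.02, 0.256], [0.019, 1.0, -0.005], [-0.256, -0.0, -0.967]]
```

>>> move_arm(
  rows=[
    [1,[1,0,-0.26],[0,0,0]],
    [1,[2.9,0,-0.78],[0,0,0]],
    [1,[1.9,0,-4.7],[0,0,0]],
    [1,[0.9,0,-8.6],[0,0,0]],
    [0.66,[-0.2,0,-12.4],[0,0,0]],
    [0.66,[-1.2,0,-16.2],[0,0,0]],
    [0.66,[-5,0.1,-16.3],[0,4,0]],
    [0.66,[-9,0.1,-16.5],[0,8,0]],
    [0.66,[-13,0.2,-16.7],[0,12,-1]],
    [0.66,[-16.1,0.3,-16.9],[0,15,-1]],
    [0.66,[-16.1,0.3,-16.9],[0,15,-1]],
    [0.66,[-16.1,0.3,-16.9],[0,15,-1]],
    [0.66,[-16.1,0.3,-16.9],[0,15,-1]],
  ],
)

```text
time_s: 7.8
position: [631.5, 273.4, 218.4]
tool_rot: [0.638, -3.076, 0.005]
wrist_force: [0.0, -0.5, -0.7]
width: 29.7
```

Run:
```python
from h import *
st=rep()
w=capture('wrist')
p0=wproj(w,R.from_euler('z',CA).as_matrix()@np.array([0,0,40.])+[*CL,0],st).astype(int);x0,y0=p0[0]-65,max(0,p0[1]-75);print(x0,y0)
im=cv2.cvtColor(w['color'],cv2.COLOR_RGB2BGR)[y0:y0+135,x0:x0+130]
cv2.imwrite('pics/w5c.png',cv2.resize(im,None,fx=4.4,fy=4.4,interpolation=cv2.INTER_CUBIC))
c=capture('top');im=cv2.cvtColor(c['color'],cv2.COLOR_RGB2BGR)[180:260,265:345];cv2.imwrite('pics/t5.png',cv2.resize(im,None,fx=7,fy=7,interpolation=cv2.INTER_CUBIC))
```

```text
t 7.8 clampframe [ 6.050e+01 -1.000e-01  2.184e+02] F [-0.18 -0.48 -0.66] M [-0.009  0.038 -0.006] w 29.7 q [-0.61  0.42  0.18  1.37 -0.07  1.36  1.56]
tool axes in clamp [[-1.0, 0.003, -0.001], [0.003, 1.0, -0.003], [0.001, -0.003, -1.0]]
215 59
```

View pics/w5c.png

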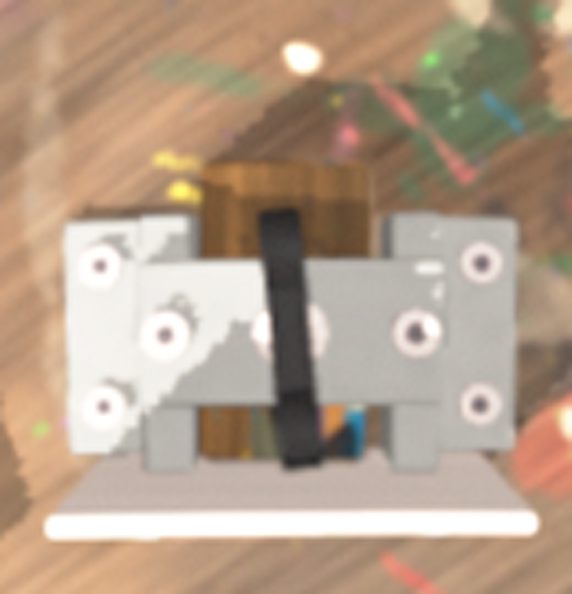

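Run:
```python
from h import *
from scipy.optimize import least_squares
st=get_state();w=capture('wrist')
m=lambda x,y:np.array((215+(x-2)/4.4,59+(y-2)/4.4))
obs=[((-17,-35,50),m(142,262)),((-17,35,50),m(442,262)),((17,-35,50),m(140,402)),((17,35,50),m(440,403)),((36,-50,96),m(45,525)),((36,50,96),m(539,522)),((-28,-59,10),m(66,226)),((-28,59,10),m(514,218)),((-28,35.5,42),m(437,215)),((-28,-35.5,42),m(138,218)),((0,-28.2,50),m(165,334)),((0,28.2,50),m(416,334))]
def tw(p,P):
    x,y,a=p;return np.array([x+np.cos(a)*P[0]-np.sin(a)*P[1],y+np.sin(a)*P[0]+np.cos(a)*P[1],P[2]])
def res(p): return np.concatenate([wproj(w,tw(p,P),st)-px for P,px in obs])
r=least_squares(res,[577,246,.4],loss='soft_l1');print(r.x);print((res(r.x)*4.4).reshape(-1,2).round(0).tolist())
inv=lambda P:(R.from_euler('z',-r.x[2]).as_matrix()@(P-[r.x[0],r.x[1],0])).round(1)
for p in [(203,163),(368,163)]: print('blockend',inv(watz(w,m(*p),30,st)))
f=lambda P:(wproj(w,tw(r.x,P),st)-[215,59])*4.4+2
for P in [(34,-21,30),(32,-21,30),(30,-21,30),(34,-23.5,42),(34,23.5,42),(34,23.5,0)]: print(P,f(P).round(0))
for p in [(281,210),(302,468)]: print('wing',inv(watz(w,m(*p),85,st)))
for nm,z in [('wing_centre',73),('screw',50),('clamp',0)]:
    q=landmark_of(w,nm)[0];print(nm,q['confidence'],inv(watz(w,q['position'],z,st)))
```

```text
[5.75246095e+02 2.48873506e+02 4.16988956e-01]
[[-5.0, 0.0], [0.0, -2.0], [1.0, 6.0], [1.0, 2.0], [3.0, 1.0], [-4.0, 1.0], [-5.0, -4.0], [4.0, 0.0], [4.0, -1.0], [-0.0, -2.0], [3.0, 1.0], [-4.0, -1.0]]
blockend [-40.9 -20.8  30. ]
blockend [-40.6  19.1  30. ]
(34, -21, 30) [207. 465.]
(32, -21, 30) [207. 458.]
(30, -21, 30) [206. 450.]
(34, -23.5, 42) [194. 473.]
(34, 23.5, 42) [389. 472.]
(34, 23.5, 0) [379. 447.]
wing [-27.6  -1.6  85. ]
wing [26.4  2.3 85. ]
wing_centre 0.88 [ 0.5  1.3 73. ]
screw 0.66 [-4.2  0.  50. ]
clamp 0.71 [1.5 1.  0. ]
```

Run:
```python
import cv2
im=cv2.imread('pics/w5c.png')[380:560,120:480];cv2.imwrite('pics/w5d.png',cv2.resize(im,None,fx=2,fy=2))
```

```text
(no output)
```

View pics/w5d.png

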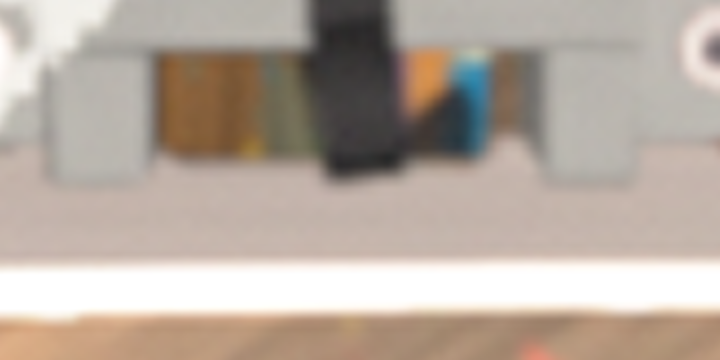

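View pics/t5.png

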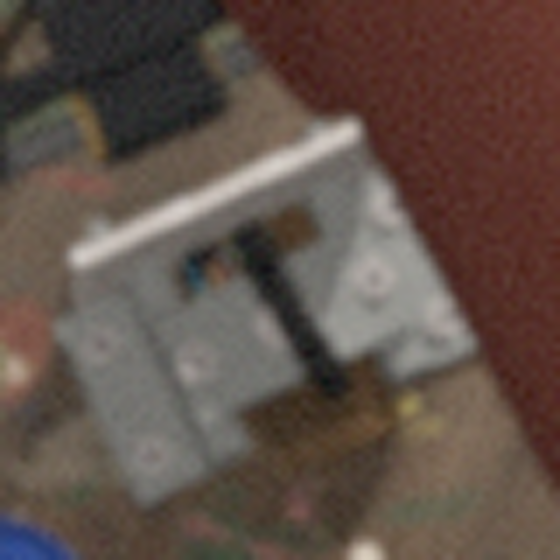

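>>> move_arm(
  rows=[
    [0.66,[3,0,2],[0,0,-2]],
    [0.66,[6.1,0,4.5],[0,0,-4.6]],
    [0.66,[6.1,0,8],[0,0,-4.6]],
    [0.66,[6.1,0,11.5],[0,0,-4.6]],
    [0.66,[6.1,0,11.5],[0,0,-4.6]],
    [0.66,[6.1,0,11.5],[0,0,-4.6]],
    [0.66,[6.1,0,11.5],[0,0,-4.6]],
  ],
)

```text
time_s: 8.68
position: [577.0, 249.8, 107.1]
tool_rot: [-0.761, 3.045, -0.003]
wrist_force: [0.1, -0.4, -0.6]
width: 29.6
```

Run:
```python
from h import *
rep()
w=capture('wrist');save(w,'w6')
c=capture('scene');im=cv2.cvtColor(c['color'],cv2.COLOR_RGB2BGR)[130:280,210:410];cv2.imwrite('pics/s6.png',cv2.resize(im,None,fx=4,fy=4,interpolation=cv2.INTER_CUBIC))
```

```text
t 8.6833 clampframe [1.100e+00 1.000e-01 1.071e+02] F [-0.1  -0.36 -0.64] M [0.106 0.023 0.014] w 29.6 q [-0.61  0.37  0.16  1.66 -0.06  1.11  1.63]
tool axes in clamp [[-0.997, -0.078, 0.003], [-0.078, 0.997, -0.002], [-0.002, -0.002, -1.0]]
```

View pics/w6.png

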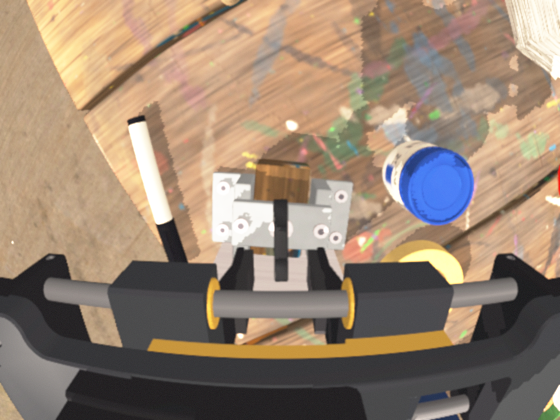

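View pics/s6.png

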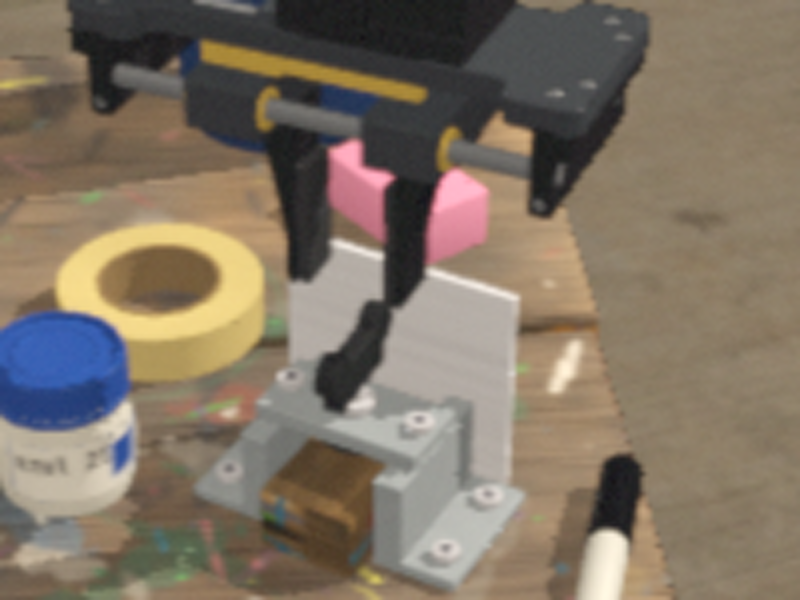

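>>> move_arm(
  rows=[
    [0.66,[0.1,0,2],[0,0,0]],
    [0.66,[0.15,0,3.5],[0,0,0]],
    [0.66,[0.15,0,4.3],[0,0,0]],
    [0.66,[0.15,0,4.7],[0,0,0]],
    [0.66,[0.15,0,4.7],[0,0,0]],
    [0.66,[0.15,0,4.7],[0,0,0]],
  ],
)

```text
time_s: 9.28
position: [575.4, 248.9, 58.8]
tool_rot: [-0.761, 3.046, -0.003]
wrist_force: [1.1, -0.2, -0.1]
width: 29.4
```

Run:
```python
from h import *
rep()
w=capture('wrist');save(w,'w7')
```

```text
t 9.2833 clampframe [-0.8 -0.1 58.8] F [ 0.9  -0.59 -0.07] M [ 0.108  0.056 -0.078] w 29.4 q [-0.6   0.42  0.15  1.71 -0.07  1.02  1.63]
tool axes in clamp [[-0.997, -0.078, 0.001], [-0.078, 0.997, -0.002], [-0.001, -0.002, -1.0]]
```

View pics/w7.png

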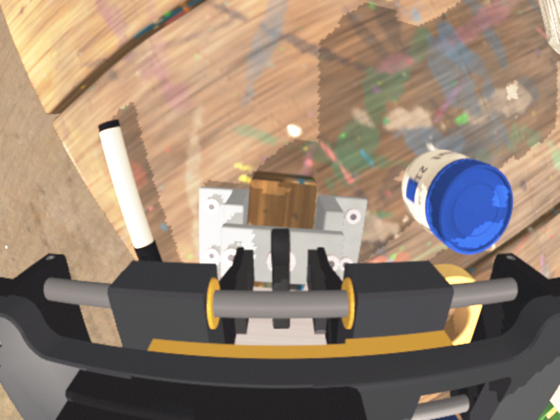

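>>> move_arm(
  rows=[
    [1,[0,0,0],[0,0,0]],
    [1,[0,0,0],[0,0,0]],
    [1,[0,0,0],[0,0,0]],
    [1,[0,0,0],[0,0,0]],
    [1,[0,0,0],[0,0,0]],
    [1,[0,0,0],[0,0,0]],
  ],
  grip_force=60,
)

```text
time_s: 9.83
position: [574.7, 248.7, 57.9]
tool_rot: [-0.762, 3.047, -0.003]
wrist_force: [-0.3, -0.1, 3.4]
width: 8.7
```

```bash
cat >> h.py <<'E'
def rp():
    st=get_state();Rm=R.from_rotvec(st['tool_rot']).as_matrix()
    y=np.degrees(np.arctan2(-Rm[1,0],-Rm[0,0]))
    print('t',st['time_s'],'pos',np.round(st['position'],1),'yaw',round(y,2),'F',np.round(st['wrist_force'],1),'M',np.round(st['moment'],3),'w',round(st['width'],1),'tau7',round(st['tau'][6],3),'q7',round(st['q'][6],3))
E
python3 -c "
from h import *
rp()"
```

```text
t 9.8333 pos [574.7 248.7  57.9] yaw 28.09 F [-0.3 -0.1  3.4] M [0.136 0.16  0.277] w 8.7 tau7 -0.268 q7 1.634
```

>>> move_arm(
  rows=[
    [1,[0,0,0],[0,0,3]],
    [1,[0,0,0],[0,0,6]],
    [1,[0,0,0],[0,0,6]],
    [1,[0,0,0],[0,0,6]],
  ],
)

```text
time_s: 10.17
position: [574.7, 248.8, 58.0]
tool_rot: [-0.603, 3.082, -0.003]
wrist_force: [-0.3, 0.2, 3.7]
width: 8.5
```

```bash
python3 -c "
from h import *
rp()"
```

```text
t 10.1667 pos [574.7 248.8  58. ] yaw 22.15 F [-0.3  0.2  3.7] M [0.182 0.307 0.04 ] w 8.5 tau7 -0.391 q7 1.538
```

>>> move_arm(
  rows=[
    [1,[0,0,0],[0,0,2]],
    [1,[0,0,0],[0,0,4]],
    [1,[0,0,0],[0,0,4]],
    [1,[0,0,0],[0,0,4]],
  ],
)

```text
time_s: 10.5
position: [574.7, 248.8, 58.0]
tool_rot: [-0.497, 3.101, -0.003]
wrist_force: [-2.0, 1.0, 4.2]
width: 8.7
```

```bash
python3 -c "
from h import *
rp()"
```

```text
t 10.5 pos [574.7 248.8  58. ] yaw 18.2 F [-2.   1.   4.2] M [0.258 0.369 0.195] w 8.7 tau7 -0.386 q7 1.474
```

>>> move_arm(
  rows=[
    [1,[0,0,0],[0,0,2]],
    [1,[0,0,0],[0,0,4]],
    [1,[0,0,0],[0,0,4]],
    [1,[0,0,0],[0,0,4]],
  ],
)

```text
time_s: 10.83
position: [574.7, 248.8, 58.0]
tool_rot: [-0.388, 3.117, -0.003]
wrist_force: [-2.4, 2.1, 5.3]
width: 8.7
```

```bash
python3 -c "
from h import *
rp()"
```

```text
t 10.8333 pos [574.7 248.8  58. ] yaw 14.2 F [-2.4  2.1  5.3] M [0.362 0.475 0.192] w 8.7 tau7 -0.388 q7 1.409
```

>>> move_arm(
  rows=[
    [1,[0,0,0],[0,0,2]],
    [1,[0,0,0],[0,0,4]],
    [1,[0,0,0],[0,0,4]],
    [1,[0,0,0],[0,0,4]],
  ],
)

```text
time_s: 11.17
position: [574.7, 248.8, 57.9]
tool_rot: [-0.279, 3.128, -0.003]
wrist_force: [-1.1, 1.0, 4.9]
width: 8.9
```

```bash
python3 -c "
from h import *
rp()
w=capture('wrist');save(w,'w8')"
```

```text
t 11.1667 pos [574.7 248.8  57.9] yaw 10.18 F [-1.1  1.   4.9] M [0.359 0.485 0.184] w 8.9 tau7 -0.334 q7 1.344
```

View pics/w8.png

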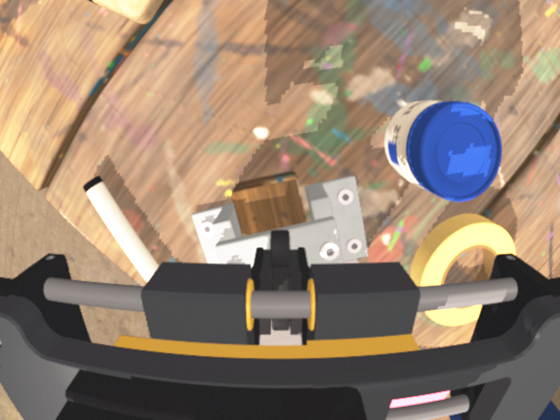

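```bash
cat >> h.py <<'E'
def rq():
    o=[]
    for i in range(6):
        st=get_state();o.append([st['moment'][2],st['tau'][6],st['wrist_force'][2]]);capture('top')
    o=np.array(o);Rm=R.from_rotvec(st['tool_rot']).as_matrix()
    print('t',round(st['time_s'],2),'turn',round(28.1-np.degrees(np.arctan2(-Rm[1,0],-Rm[0,0])),2),'Mz',o[:,0].round(3),o[:,0].mean().round(3),'tau7',o[:,1].round(3),'Fz',o[:,2].mean().round(1),'pos',np.round(st['position'],1),'F',np.round(st['wrist_force'],1))
E
python3 -c "
from h import *
rq()"
```

```text
t 11.47 turn 17.91 Mz [0.182 0.236 0.181 0.244 0.192 0.201] 0.206 tau7 [-0.216 -0.188 -0.182 -0.181 -0.181 -0.181] Fz 5.1 pos [574.7 248.9  57.9] F [-2.   1.1  4.9]
```

>>> move_arm(
  rows=[
    [1,[0,0,0],[0,0,2]],
    [1,[0,0,0],[0,0,4]],
    [1,[0,0,0],[0,0,4]],
    [1,[0,0,0],[0,0,4]],
  ],
)

```text
time_s: 11.85
position: [574.7, 248.9, 57.9]
tool_rot: [-0.169, 3.136, -0.003]
wrist_force: [-1.9, 1.0, 5.0]
width: 8.4
```

```bash
python3 -c "
from h import *
rq()"
```

```text
t 12.1 turn 21.91 Mz [0.193 0.194 0.144 0.187 0.122 0.225] 0.178 tau7 [-0.334 -0.216 -0.187 -0.182 -0.181 -0.181] Fz 5.0 pos [574.7 248.9  58. ] F [-2.2  0.9  4.5]
```

>>> move_arm(
  rows=[
    [1,[0,0,0],[0,0,2]],
    [1,[0,0,0],[0,0,4]],
    [1,[0,0,0],[0,0,4]],
    [1,[0,0,0],[0,0,4]],
  ],
)

```text
time_s: 12.48
position: [574.7, 248.9, 57.9]
tool_rot: [-0.06, 3.14, -0.003]
wrist_force: [-1.8, 0.9, 4.8]
width: 8.5
```

```bash
python3 -c "
from h import *
rq()"
```

```text
t 12.73 turn 25.91 Mz [0.171 0.196 0.231 0.166 0.225 0.155] 0.191 tau7 [-0.335 -0.217 -0.188 -0.183 -0.182 -0.182] Fz 4.8 pos [574.7 248.9  57.9] F [-1.8  1.6  4.6]
```

>>> move_arm(
  rows=[
    [1,[0,0,0],[0,0,2]],
    [1,[0,0,0],[0,0,4]],
    [1,[0,0,0],[0,0,4]],
    [1,[0,0,0],[0,0,4]],
  ],
)

```text
time_s: 13.12
position: [574.7, 248.9, 57.9]
tool_rot: [0.05, 3.14, -0.003]
wrist_force: [-1.4, 2.1, 5.7]
width: 8.7
```

```bash
python3 -c "
from h import *
rq()"
```

```text
t 13.37 turn 29.91 Mz [0.203 0.188 0.146 0.184 0.181 0.202] 0.184 tau7 [-0.334 -0.217 -0.188 -0.183 -0.182 -0.182] Fz 5.3 pos [574.7 249.   57.9] F [-2.   1.5  4.8]
```

>>> move_arm(
  rows=[
    [1,[0,0,0],[0,0,2]],
    [1,[0,0,0],[0,0,4]],
    [1,[0,0,0],[0,0,4]],
    [1,[0,0,0],[0,0,4]],
  ],
)

```text
time_s: 13.75
position: [574.7, 249.0, 57.9]
tool_rot: [0.159, 3.136, -0.002]
wrist_force: [-2.5, 1.2, 5.5]
width: 8.1
```

```bash
python3 -c "
from h import *
rq()"
```

```text
t 14.0 turn 33.91 Mz [0.21  0.197 0.216 0.108 0.094 0.163] 0.165 tau7 [-0.334 -0.217 -0.188 -0.183 -0.182 -0.182] Fz 5.1 pos [574.7 249.   58. ] F [-1.1  2.   4.8]
```

>>> move_arm(
  rows=[
    [1,[0,0,0],[0,0,2]],
    [1,[0,0,0],[0,0,4]],
    [1,[0,0,0],[0,0,4]],
    [1,[0,0,0],[0,0,4]],
  ],
)

```text
time_s: 14.38
position: [574.7, 249.0, 58.0]
tool_rot: [0.269, 3.129, -0.002]
wrist_force: [-1.5, 2.0, 5.4]
width: 8.3
```

```bash
python3 -c "
from h import *
rq()"
```

```text
t 14.63 turn 37.91 Mz [0.195 0.168 0.172 0.169 0.158 0.198] 0.177 tau7 [-0.334 -0.215 -0.187 -0.181 -0.18  -0.18 ] Fz 5.3 pos [574.7 249.   57.9] F [-2.4  1.4  5. ]
```

>>> move_arm(
  rows=[
    [1,[0,0,0],[0,0,2]],
    [1,[0,0,0],[0,0,4]],
    [1,[0,0,0],[0,0,4]],
    [1,[0,0,0],[0,0,4]],
  ],
)

```text
time_s: 15.02
position: [574.7, 249.1, 57.9]
tool_rot: [0.377, 3.118, -0.002]
wrist_force: [-0.5, 2.8, 6.1]
width: 8.8
```

```bash
python3 -c "
from h import *
rq()
w=capture('wrist');save(w,'w9')"
```

```text
t 15.27 turn 41.9 Mz [0.165 0.155 0.183 0.128 0.192 0.18 ] 0.167 tau7 [-0.334 -0.215 -0.187 -0.181 -0.18  -0.18 ] Fz 5.2 pos [574.7 249.   58. ] F [-1.5  2.2  5.6]
```

View pics/w9.png

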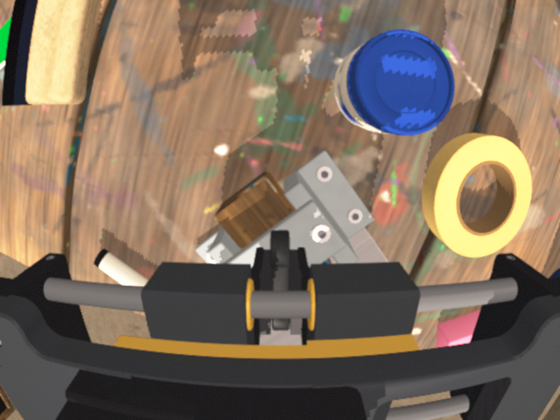

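>>> move_arm(
  rows=[
    [1,[0,0,0],[0,0,2]],
    [1,[0,0,0],[0,0,4]],
    [1,[0,0,0],[0,0,4]],
    [1,[0,0,0],[0,0,4]],
  ],
)

```text
time_s: 15.7
position: [574.7, 249.1, 57.9]
tool_rot: [0.486, 3.102, -0.002]
wrist_force: [-2.5, 2.6, 4.4]
width: 8.8
```

```bash
python3 -c "
from h import *
rq()"
```

```text
t 15.95 turn 45.9 Mz [0.212 0.157 0.206 0.108 0.183 0.164] 0.172 tau7 [-0.334 -0.215 -0.187 -0.181 -0.18  -0.18 ] Fz 5.1 pos [574.7 249.1  57.9] F [-1.2  2.6  4.5]
```

>>> move_arm(
  rows=[
    [1,[0,0,0],[0,0,2]],
    [1,[0,0,0],[0,0,4]],
    [1,[0,0,0],[0,0,4]],
    [1,[0,0,0],[0,0,4]],
  ],
)

```text
time_s: 16.33
position: [574.7, 249.1, 57.9]
tool_rot: [0.594, 3.084, -0.002]
wrist_force: [-1.7, 2.2, 5.4]
width: 8.2
```

```bash
python3 -c "
from h import *
rq()"
```

```text
t 16.58 turn 49.91 Mz [0.192 0.212 0.122 0.185 0.204 0.154] 0.178 tau7 [-0.334 -0.216 -0.23  -0.16  -0.17  -0.182] Fz 4.9 pos [574.7 249.1  57.9] F [-2.   2.6  4.6]
```

>>> move_arm(
  rows=[
    [1,[0,0,0],[0,0,2]],
    [1,[0,0,0],[0,0,4]],
    [1,[0,0,0],[0,0,4]],
    [1,[0,0,0],[0,0,4]],
  ],
)

```text
time_s: 16.97
position: [574.7, 249.1, 57.9]
tool_rot: [0.701, 3.061, -0.002]
wrist_force: [-1.2, 2.9, 5.4]
width: 8.2
```

```bash
python3 -c "
from h import *
rq()"
```

```text
t 17.22 turn 53.91 Mz [0.146 0.234 0.167 0.213 0.151 0.182] 0.182 tau7 [-0.334 -0.215 -0.187 -0.181 -0.18  -0.18 ] Fz 5.1 pos [574.8 249.2  57.9] F [-1.8  3.6  5.2]
```

>>> move_arm(
  rows=[
    [1,[0,0,0],[0,0,2]],
    [1,[0,0,0],[0,0,4]],
    [1,[0,0,0],[0,0,4]],
    [1,[0,0,0],[0,0,4]],
  ],
)

```text
time_s: 17.6
position: [574.7, 249.2, 57.9]
tool_rot: [0.808, 3.034, -0.002]
wrist_force: [-1.2, 2.6, 5.5]
width: 8.6
```

```bash
python3 -c "
from h import *
rq()"
```

```text
t 17.85 turn 57.92 Mz [0.18  0.221 0.152 0.162 0.123 0.195] 0.172 tau7 [-0.334 -0.215 -0.227 -0.161 -0.17  -0.181] Fz 5.1 pos [574.8 249.2  57.9] F [-1.4  3.7  4.1]
```

>>> move_arm(
  rows=[
    [1,[0,0,0],[0,0,2]],
    [1,[0,0,0],[0,0,4]],
    [1,[0,0,0],[0,0,4]],
    [1,[0,0,0],[0,0,4]],
  ],
)

```text
time_s: 18.23
position: [574.8, 249.2, 57.9]
tool_rot: [0.913, 3.004, -0.001]
wrist_force: [-0.1, 2.8, 4.9]
width: 8.6
```

```bash
python3 -c "
from h import *
rq()"
```

```text
t 18.48 turn 61.92 Mz [0.242 0.195 0.136 0.162 0.226 0.176] 0.19 tau7 [-0.35  -0.232 -0.203 -0.191 -0.194 -0.197] Fz 5.2 pos [574.8 249.2  57.9] F [-0.9  3.8  4.9]
```

>>> move_arm(
  rows=[
    [1,[0,0,0],[0,0,2]],
    [1,[0,0,0],[0,0,4]],
    [1,[0,0,0],[0,0,4]],
    [1,[0,0,0],[0,0,4]],
  ],
)

```text
time_s: 18.87
position: [574.8, 249.2, 57.9]
tool_rot: [1.018, 2.97, -0.001]
wrist_force: [-2.0, 3.7, 4.4]
width: 8.5
```

```bash
python3 -c "
from h import *
rq()
c=capture('top');im=cv2.cvtColor(c['color'],cv2.COLOR_RGB2BGR)[150:290,235:375];cv2.imwrite('pics/t10.png',cv2.resize(im,None,fx=4,fy=4))
c=capture('scene');im=cv2.cvtColor(c['color'],cv2.COLOR_RGB2BGR)[130:280,210:410];cv2.imwrite('pics/s10.png',cv2.resize(im,None,fx=4,fy=4,interpolation=cv2.INTER_CUBIC))"
```

```text
t 19.12 turn 65.92 Mz [0.206 0.217 0.214 0.303 0.298 0.237] 0.246 tau7 [-0.391 -0.284 -0.221 -0.237 -0.244 -0.246] Fz 4.8 pos [574.8 249.2  57.9] F [-1.4  3.3  4.8]
```

View pics/s10.png

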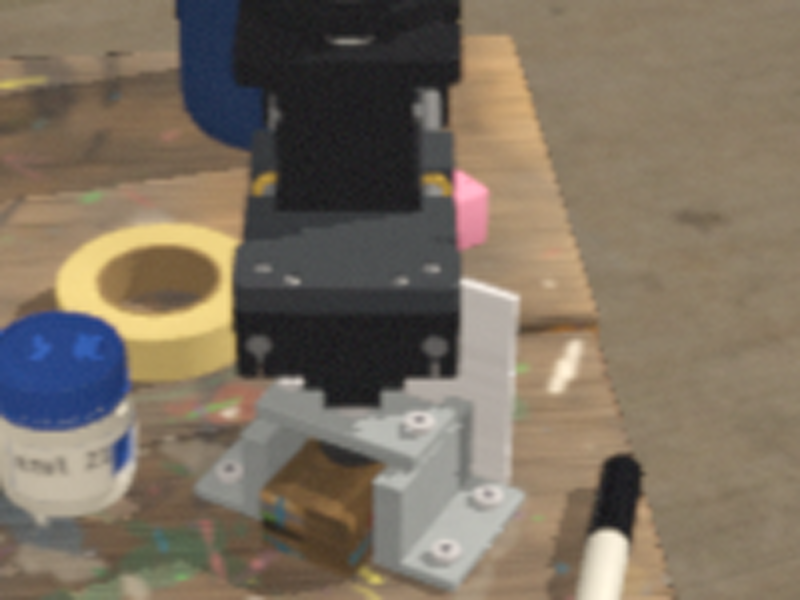

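>>> move_arm(
  rows=[
    [1,[0,0,0],[0,0,2]],
    [1,[0,0,0],[0,0,4]],
    [1,[0,0,0],[0,0,4]],
    [1,[0,0,0],[0,0,4]],
  ],
)

```text
time_s: 19.6
position: [574.8, 249.2, 57.9]
tool_rot: [1.121, 2.933, -0.001]
wrist_force: [-0.7, 3.1, 5.6]
width: 8.5
```

```bash
python3 -c "
from h import *
rq()"
```

```text
t 19.85 turn 69.93 Mz [0.278 0.296 0.265 0.212 0.297 0.33 ] 0.28 tau7 [-0.433 -0.364 -0.264 -0.271 -0.282 -0.285] Fz 5.6 pos [574.8 249.2  58. ] F [-0.9  4.   5.7]
```

>>> move_arm(
  rows=[
    [1,[0,0,0],[0,0,2]],
    [1,[0,0,0],[0,0,4]],
    [1,[0,0,0],[0,0,4]],
    [1,[0,0,0],[0,0,4]],
  ],
)

```text
time_s: 20.23
position: [574.9, 249.2, 57.9]
tool_rot: [1.223, 2.892, -0.001]
wrist_force: [-0.8, 4.1, 4.9]
width: 9.0
```

```bash
python3 -c "
from h import *
rq()"
```

```text
t 20.48 turn 73.94 Mz [0.336 0.408 0.334 0.333 0.334 0.321] 0.344 tau7 [-0.524 -0.391 -0.31  -0.327 -0.336 -0.338] Fz 4.9 pos [574.8 249.3  57.9] F [-0.1  3.5  4.3]
```

>>> move_arm(
  rows=[
    [1,[0,0,0],[0,0,2]],
    [1,[0,0,0],[0,0,4]],
    [1,[0,0,0],[0,0,4]],
    [1,[0,0,0],[0,0,4]],
  ],
)

```text
time_s: 20.87
position: [574.9, 249.2, 57.9]
tool_rot: [1.323, 2.847, -0.001]
wrist_force: [0.4, 4.5, 5.3]
width: 8.8
```

```bash
python3 -c "
from h import *
rq()"
```

```text
t 21.12 turn 77.95 Mz [0.394 0.377 0.378 0.379 0.408 0.44 ] 0.396 tau7 [-0.575 -0.438 -0.369 -0.384 -0.392 -0.395] Fz 5.0 pos [574.9 249.2  57.9] F [0.  5.2 5.8]
```

>>> move_arm(
  rows=[
    [0.75,[0,0,0],[0,0,0]],
    [0.75,[0,0,0],[0,0,0]],
    [0.75,[0,0,0],[0,0,0]],
    [0.75,[0,0,0],[0,0,0]],
  ],
)

```text
time_s: 21.5
position: [574.4, 247.3, 57.1]
tool_rot: [1.327, 2.846, -0.005]
wrist_force: [-0.0, 0.1, -0.1]
width: 20.4
```

```bash
python3 -c "
from h import *
rep()
w=capture('wrist');save(w,'w11')"
```

```text
t 21.5 clampframe [-2.2 -1.2 57.1] F [ 0.05  0.14 -0.08] M [-0.036  0.026 -0.017] w 20.4 q [-0.81  0.44  0.41  1.72 -0.2   1.02  0.37]
tool axes in clamp [[-0.282, 0.959, -0.001], [0.959, 0.282, -0.003], [-0.003, -0.002, -1.0]]
```

View pics/w11.png

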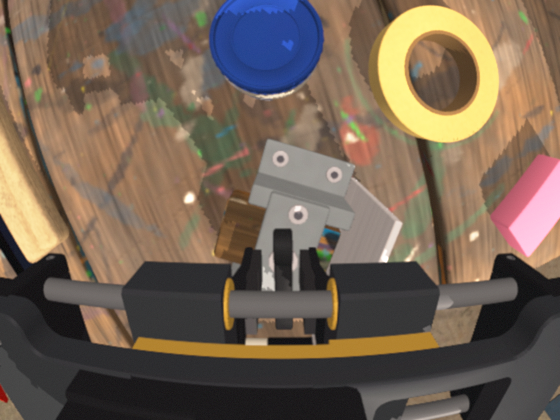

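>>> move_arm(
  rows=[
    [0.75,[0,0,-1.5],[0,0,0]],
    [0.75,[0,0,-4],[0,0,0]],
    [0.75,[0,0,-8],[0,0,0]],
    [0.75,[0,0,-12],[0,0,0]],
    [0.75,[0,0,-16],[0,0,0]],
    [0.75,[-5,0,-16],[0,0,0]],
    [0.75,[-5,0,-16],[0,0,0]],
    [0.75,[-5,0,-16],[0,0,0]],
  ],
)

```text
time_s: 22.22
position: [608.8, 206.4, 218.7]
tool_rot: [1.332, 2.841, -0.003]
wrist_force: [0.4, -0.1, -1.0]
width: 21.9
```

Run:
```python
from h import *
st=rep()
w=capture('wrist');save(w,'w12')
c=capture('top');im=cv2.cvtColor(c['color'],cv2.COLOR_RGB2BGR)[150:290,215:375];cv2.imwrite('pics/t12.png',cv2.resize(im,None,fx=4,fy=4,interpolation=cv2.INTER_CUBIC))
c=capture('scene');im=cv2.cvtColor(c['color'],cv2.COLOR_RGB2BGR)[150:320,190:390];cv2.imwrite('pics/s12.png',cv2.resize(im,None,fx=3.5,fy=3.5,interpolation=cv2.INTER_CUBIC))
```

```text
t 22.2167 clampframe [ 12.9 -52.5 218.7] F [ 0.29 -0.22 -0.98] M [-0.025  0.009 -0.006] w 21.9 q [-0.77  0.34  0.47  1.51 -0.15  1.33  0.42]
tool axes in clamp [[-0.278, 0.961, 0.001], [0.96, 0.278, -0.005], [-0.005, -0.0, -1.0]]
```

View pics/w12.png

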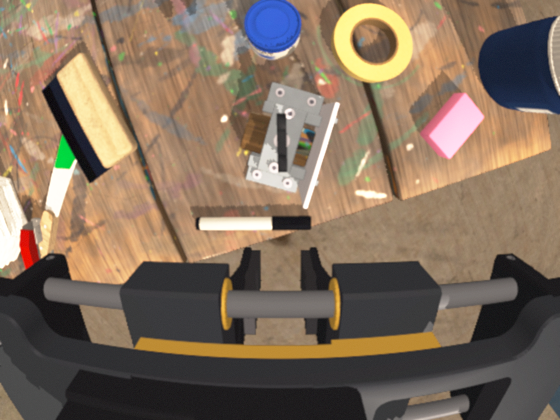

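View pics/s12.png

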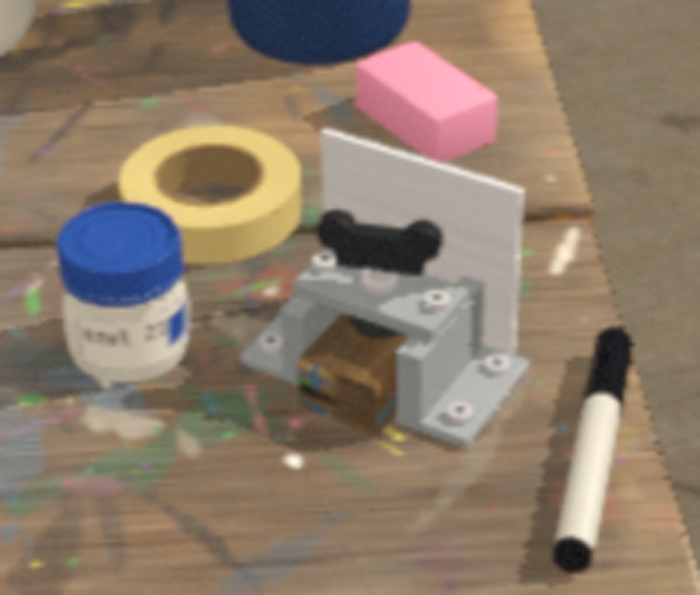

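View pics/t12.png

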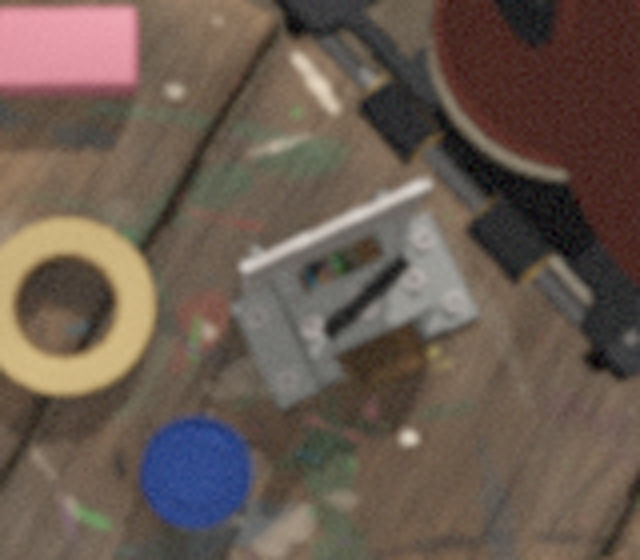

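```bash
python3 -c "
from h import *
print(finish_job())"
```

```text
the job is handed in; nothing more can be done
None
```

The block is pushed home and clamped, and the job is handed in after about 22 s with the robot well clear of the clamp.

- **Push:** I pushed the block with closed fingers until it met a firm stop at about 9 N. After I backed off, the wrist camera put its outer end at x = -40.6 to -40.9 mm, against -41 mm when home.
- **Disagreement:** The arm's own reading at the stop was about 2 mm short of the calculated home position. I put this down to calibration error, because the picture showed the block against the plate.
- **Knob:** I gripped the wing and turned it 78° (1.36 rad) clockwise in small equal steps. The foot touched the block at about 61°, so it ended roughly 0.30 rad past touch. The last torque readings were +0.21 to +0.24 N m over the free level: firm is +0.24, loose is under +0.15 and too tight is over +0.33.
- **Release:** I opened the fingers to about 20 mm, read no force at the wrist, and lifted straight up without touching the back plate. Afterwards the wing still stood at the turned angle.
- **Surroundings:** In the last pictures the ink pot, tape roll and marker looked unmoved; I judged this by eye and did not measure it.

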